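# Show a beginner cook how to season the pan

### The arm

A 7-joint arm with a two-finger parallel gripper is mounted at the origin on a cart in front of the work surface, level with it; the furniture and walls round the work are solid. World frame = base frame: x ahead of the robot, y to its left, z up, the work surface at z = 0. Lengths are in mm, angles in rad, forces in N, time in s.
With the tool pointing down it reaches from about 400 to 875 mm from the base axis. Payload 4.4 kg.
Tool frame: the origin (TCP) lies on the centre line of the jaws, within the pads' length; the fingertips stand 8 mm ahead of it and the grasp point (between the pads) lies 11 mm behind it; x points along the fingers, z is the direction in which the jaws open and shut, and the axes are right-handed (so a half turn about x gives the same grasp; the last joint's range is limited). The gripper opens to 85 mm and grips with 20 to 120 N. Pads are 22 mm wide; open, the fingers measure 114 mm over their backs; the gripper's body (76 mm by 85 mm) begins 54 mm behind the grasp point. The pads swing forward as they close: fully open they stand 13 mm farther back than shut.
Start: joints at [-1.266, 0.628, 0.038, 1.517, -0.027, 0.996, -0.02], TCP at [235.512, 605.848, 239.313] pointing down, gripper open.
Joint ranges: [-3.06, 3.06], [-0.37, 2.12], [-1.25, 1.32], [0.18, 2.47], [-1.1, 4.24], [0.23, 1.98], [-2.94, 2.94]. Speed limits (rad/s): [2.57, 2.57, 3.14, 3.14, 3.14, 3.14, 3.14].

### API

Orientations are given as [roll, pitch, yaw] about the fixed x, y, z axes, in that order (R = Rz(yaw) Ry(pitch) Rx(roll)).
In Python, from cell import ctrl, get_image, camera_params gives the robot as it stands. The module is installed in compiled form; this text tells all that it offers.
- The arm moves only by the shell command python3 -m handwheel 'ROWS'. ROWS is text: rows parted by semicolons, each of 7 numbers parted by spaces: the opening, from -1 (shut) to 1 (fully open), then the shift along the tool's x, y, z in mm, then the turn, a rotation vector about the tool's x, y, z in rad. In form: grip x y z wx wy wz; .... A call has 1 to 10 rows; each row shifts and turns the pose as measured when the row begins, along the tool's axes as they then stand; what a row does not reach is not made up. A row lasts 1/10 s, in which the tool goes at most 50 mm and 8.59 degrees, less where a joint would pass 70% of its speed; a pose out of reach is approached as far as the arm can. A call with a gripper value outside its range is refused whole. The fingers move at their own pace and stop on an object; the grip force is fixed at half the most. Time passes only in rows, so rows that do not move let the fingers close. It gives the time, the measured TCP pose, the force and the opening at its end, in the units of the state.
- ctrl.read_state(): the state, without advancing time (a new reading comes with each control period).
- get_image(name): name is "scene" or "top" or "wrist"; returns the picture (420x560x3 uint8, blue, green, red); there is no depth.
- camera_params(name): a dict with "fx", "fy", "cx", "cy" (pixels), "eye" and "orientation" of the camera in the world. Camera axes: x right, y up, looking along -z (the intrinsics and any distortion apply to the point x, -y, -z); pixel columns grow to the right and rows downward; lengths in mm; the calibration is good to about 2 mm. A picture is of the moment at which its call begins: read the wrist's pose just before it. camera_params takes no time and is no camera call; for the wrist camera it gives the pose at the moment of the call.
- ctrl.finish_job(): hands the job in, once; it reports no verdict.
The state is a dict: "clock": time; "qpos": joint angles; "qd": joint speeds; "tau": joint torques, N m; "eef_pos": TCP position; "tool_rot": TCP orientation; "force": force on the tool from outside, world axes, zero at the start; "torque": the same for the moment, N m; "width": finger opening in mm.
Only numpy, scipy, OpenCV 4.12 (cv2) and the standard library are available. Lean on these libraries where they do the work, as an engineer would, in place of code of your own. Each camera call takes 0.05 s, during which the arm holds its last target.

### The job

Show a beginner cook how the food is seasoned by pointing, in this order, at the salt shaker, the pepper mill, and the red saucepan they go into: each time bring the fingertips to about 3 cm above the middle of its top (for the pan, the middle of its mouth, above the rim) and stay there for a good two seconds. Touch and move nothing, pass high over everything else and do not point at the black cup or the tea carton. After the pan, lift the hand well clear, at least 12 cm above the tops of all three, and finish there.

Things in the scene. Friction and masses are not known exactly. Their poses are not given: they have to be found in the camera images.
- salt_shaker: glass salt shaker with white salt inside and a grey domed perforated top, 44 mm across, 90 mm high, upright. Loose. Origin: centre of its underside on the worktop; z up
- salt_shaker_top (a point): centre of the top of the glass salt shaker with white salt inside and a grey domed perforated top, straight above its origin
- pepper_mill: turned brown wooden pepper mill with a small knob on top, 58 mm across, 170 mm high, upright. Loose. Origin: centre of its underside on the worktop; z up
- pepper_mill_top (a point): centre of the top of the turned brown wooden pepper mill with a small knob on top, straight above its origin
- black_cup: plain black lidded cup, 86 mm across, 170 mm high, upright; not to be pointed at. Loose. Origin: centre of its underside on the worktop; z up
- black_cup_top (a point): centre of the top of the plain black lidded cup, straight above its origin
- tea_box: pale green-and-cream tea carton, 71 x 126 mm (along its x, y), 76 mm high; not to be pointed at. Loose. Origin: centre of its underside on the worktop; z up. The four small things stand at least 11 cm apart, centre to centre, in front of and beside the pan. A white bowl, a soap pump (187 mm high), a tall bag (about 0.3 m) and other kitchen clutter stand farther off, behind and to the left; nothing within 5 cm of the things to be pointed at is higher than 170 mm
- tea_box_top (a point): centre of the top of the pale green-and-cream tea carton, straight above its origin
- dark_pan_top (a point): centre of the open mouth of the red saucepan with a dark inside and a wooden handle, loose, level with its rim, 82 mm above the worktop. The pan's body is 158 mm across; its handle (up to 96 mm above the worktop) reaches 225 mm from this point along this point's -y axis, away from the robot

How it is judged:
By the outcome, as a careful person would: the job done as asked, in the order asked, and still so for the second after the job is handed in, with the robot touching nothing.
It also fails if it takes over 64 s, if anything falls off the work surface, if the arm or the gripper's body presses on something with over 40 N, if the wrist force passes 120 N, or if a joint passes its speed limit or range.

## Working session

There is one attempt and no reset: what is moved stays moved. The work goes in short steps, Python scripts to look and compute and a shell command to move; the robot and the scene stay as the last step left them, time stands still between calls to the robot, and variables do not carry over. Pictures are saved under pics/ and viewed, and the job is handed in when it is done.

```bash
mkdir -p pics; python3 - <<'E'
from cell import ctrl,get_image,camera_params
import cv2
for n in ["scene","top","wrist"]:
    cv2.imwrite(f"pics/{n}0.png",get_image(n)); print(n,camera_params(n))
s=ctrl.read_state()
print({k:s[k] for k in("clock","eef_pos","tool_rot","width","force")})
E
```

```text
scene {'fx': 403.07607173391057, 'fy': 403.07607173391057, 'cx': 282.61147441071535, 'cy': 205.2812869951514, 'eye': array([ 174.78165353, -648.27860642,  867.57912743]), 'orientation': array([ 0.78558473,  0.00189737, -0.51704418])}
top {'fx': 404.2164268709801, 'fy': 404.2164268709801, 'cx': 284.7840713389731, 'cy': 199.3985246410539, 'eye': array([ 354.13847331,   11.34163221, 1268.52539198]), 'orientation': array([ 0.16684236, -0.02477389, -1.55362568])}
wrist {'fx': 371.2355531171477, 'fy': 371.2355531171477, 'cx': 287.73723469186007, 'cy': 199.71838251657366, 'eye': array([157.23757628, 634.1416598 , 372.73545167]), 'orientation': array([-3.29332914e-01,  6.99799173e-04,  1.19840838e+00])}
{'clock': 0.15, 'eef_pos': array([235.35140898, 605.41432263, 238.61623549]), 'tool_rot': array([-3.13146049,  1.56937818, -1.93144117]), 'width': 85.8496949645852, 'force': array([-0.0543175 , -0.30349325, -0.26078853])}
```

View pics/scene0.png

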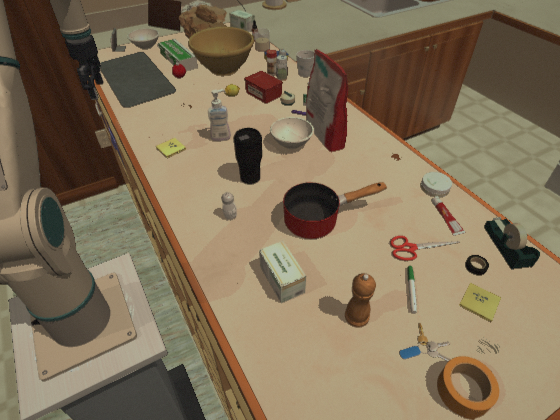

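View pics/top0.png

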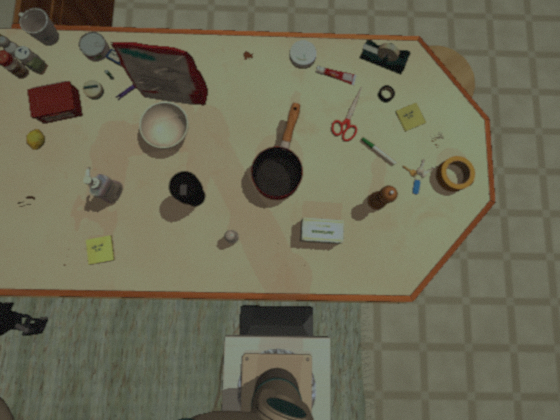

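View pics/wrist0.png

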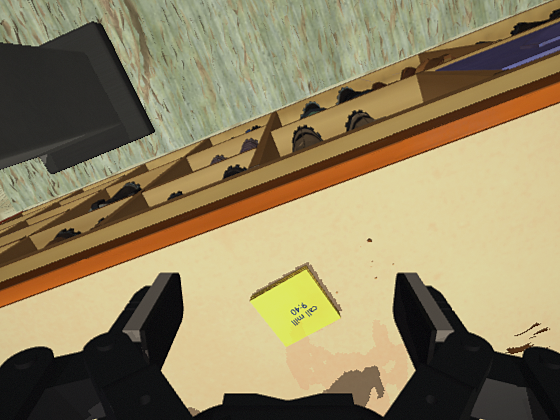

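The views show the salt shaker at scene (229,196)/top (231,236), the mill knob at scene (364,278)/top (390,191), and the pan mouth at scene (311,203)/top (277,172). Next I zoom in to refine these.

```bash
python3 - <<'E'
import cv2,numpy as np
s=cv2.imread("pics/scene0.png");t=cv2.imread("pics/top0.png")
def c(im,x,y,r,k): 
    return cv2.resize(im[y-r:y+r,x-r:x+r],(380,280*0+380),interpolation=cv2.INTER_CUBIC)
# windows 2r=50 -> 7.6 px/px ; pan 2r=76 -> 5
row=lambda a:np.hstack(a)
cv2.imwrite("pics/z1.png",row([c(s,229,205,25,0),c(s,361,295,38,0)]))
cv2.imwrite("pics/z2.png",row([c(t,231,235,25,0),c(t,383,196,25,0)]))
cv2.imwrite("pics/z3.png",row([c(s,311,210,38,0),c(t,277,172,38,0)]))
E
```

```text
(no output)
```

View pics/z1.png

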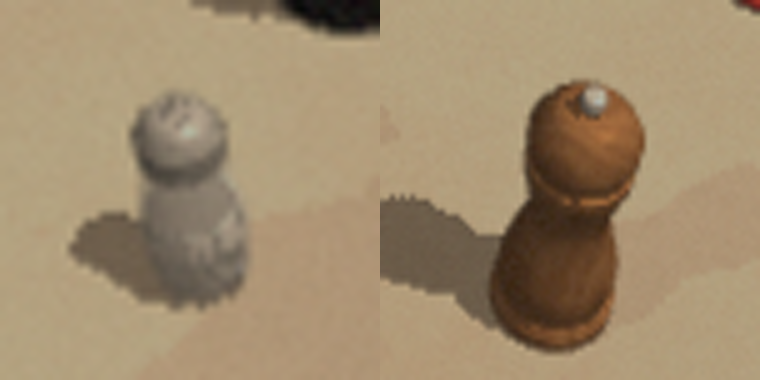

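View pics/z2.png

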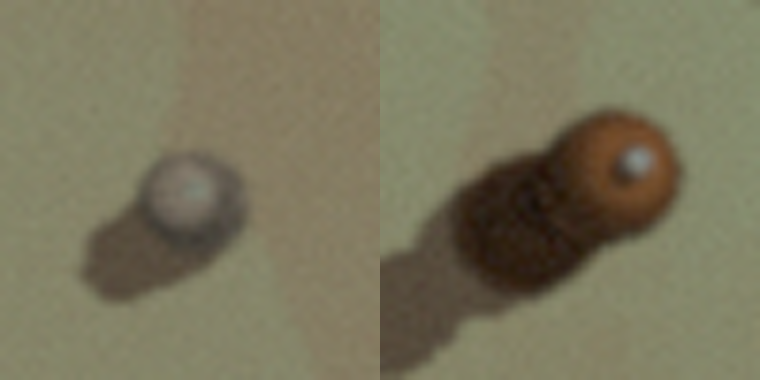

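View pics/z3.png

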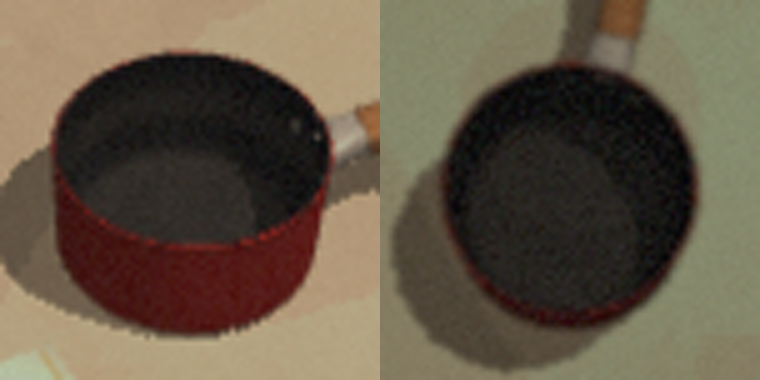

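```bash
cat >h.py <<'E'
import numpy as np
from scipy.spatial.transform import Rotation as R
from cell import ctrl,get_image,camera_params
def ray(P,u,v):
    d=np.array([(u-P['cx'])/P['fx'],-(v-P['cy'])/P['fy'],-1.])
    return np.array(P['eye']),R.from_euler('xyz',P['orientation']).as_matrix()@d
def plane(P,u,v,z):
    e,d=ray(P,u,v); return e+d*(z-e[2])/d[2]
def tri(a,b):
    A=np.zeros((3,3));B=np.zeros(3);r=[]
    for e,d in(a,b):
        d=d/np.linalg.norm(d);M=np.eye(3)-np.outer(d,d);A+=M;B+=M@e;r.append((M,e))
    p=np.linalg.solve(A,B);return p,[np.linalg.norm(M@(p-e)) for M,e in r]
E
python3 - <<'E'
from h import *
import cv2
S=camera_params('scene');T=camera_params('top')
np.set_printoptions(precision=1,suppress=True)
for n,s,t,z in[('salt',(227.4,194.7),(230.1,235.9),90),('mill',(366,276.4),(391.6,191.8),170),('pan',(311.4,201.6),(277.4,171.6),82)]:
    print(n,plane(S,*s,z),plane(T,*t,z),*tri(ray(S,*s),ray(T,*t)))
# approx pan rim by extremes
for k,P,pts in[('s',S,[(53,142),(331,148),(180,50),(200,245)]),('t',T,[(66,185),(318,190),(190,62),(195,312)])]:
    o=(273,172) if k=='s' else(239,134)
    q=np.array([plane(P,o[0]+x/5,o[1]+y/5,82)[:2] for x,y in pts],dtype=np.float32)
    A=np.c_[2*q,np.ones(4)];x=np.linalg.lstsq(A,(q**2).sum(1),rcond=None)[0];print(k,x[:2],np.sqrt(x[2]+x[:2]@x[:2]))
s=(240,180,128)
print('cup',plane(T,184,183,170),'cup s',plane(S,248,133,170),'tea',plane(T,322,226,76),plane(S,280,263,76),'soap',plane(T,97,178,187))
print('bag',plane(T,120,45,300),plane(T,206,102,20))
st=ctrl.read_state();print(R.from_euler('xyz',st['tool_rot']).as_matrix())
E
```

```text
salt [444.4 141.9  90. ] [442.3 142.5  90. ] [443.3 142.2  89.9] [np.float64(1.072339188999065), np.float64(1.0723391889989586)]
mill [ 565.8 -308.9  170. ] [ 567.4 -309.7  170. ] [ 566.6 -309.2  170.2] [np.float64(0.9008275628685296), np.float64(0.9008275628686769)]
pan [638.7   8.5  82. ] [638.9   9.1  82. ] [639.1   9.1  81.3] [np.float64(0.002559118427162187), np.float64(0.0025591184269854747)]
s [640.8  12.1] 77.53126008106207
t [640.3   9. ] 76.58113195519044
cup [579.6 266.1 170. ] cup s [579.7 275.4 170. ] tea [ 477.8 -126.5   76. ] [ 461.3 -128.5   76. ] soap [584.6 497.  187. ]
bag [910.9 420.5 300. ] [880.4 245.5  20. ]
[[-0.  -0.9  0.4]
 [-0.   0.4  0.9]
 [-1.  -0.  -0. ]]
```

Both views agree to within 2 mm, and the heights (90, 170 and about 82) match the given sizes. I use salt (443,142), mill (567,-309) and pan (640,9.5). I'll raise the arm and shut the fingers first, then check where the fingertips actually are.

```bash
cat >>h.py <<'E'
TG={'salt':(443,142.2,90),'mill':(566.6,-309.3,170),'pan':(640,9.5,82)}
def go(n,z):
    s=ctrl.read_state();M=R.from_euler('xyz',s['tool_rot']).as_matrix()
    np.set_printoptions(precision=3,suppress=True)
    w=np.array([TG[n][0],TG[n][1],z])-s['eef_pos']
    print('t',s['clock'],'pos',s['eef_pos'],'world d',w,'tool d',M.T@w,'F',s['force'],'w',s['width'],'axis',M[:,0],'fromtop',s['eef_pos']-np.array(TG[n]))
E
python3 -m handwheel '-1 -25 0 0 0 0 0;-1 -25 0 0 0 0 0;-1 -25 0 0 0 0 0;-1 0 0 0 0 0 0;-1 0 0 0 0 0 0'; python3 -c "
from h import *
go('salt',300)"
```

```text
clock: 0.65
eef_pos: [234.6, 603.8, 312.6]
tool_rot: [-3.115, 1.562, -1.915]
force: [0.7, -0.4, -1.0]
width: 12.5
t 0.65 pos [234.636 603.776 312.584] world d [ 208.364 -461.576  -12.584] tool d [  15.772 -361.407 -354.63 ] F [ 0.712 -0.403 -0.963] w 12.454761564213397 axis [-0.003 -0.008 -1.   ] fromtop [-208.364  461.576  222.584]
```

```bash
python3 -m handwheel '-1 0 -15 -15 0 0 0;-1 0 -30 -30 0 0 0;-1 0 -30 -30 0 0 0;-1 0 -30 -30 0 0 0;-1 0 -30 -30 0 0 0;-1 0 -30 -30 0 0 0;-1 0 -30 -30 0 0 0;-1 0 -30 -30 0 0 0;-1 0 -30 -30 0 0 0;-1 0 -15 -15 0 0 0'; python3 -c "
from h import *
go('salt',300)"
```

```text
clock: 1.65
eef_pos: [387.1, 240.3, 302.6]
tool_rot: [2.863, 1.543, -2.211]
force: [0.1, -0.3, -0.7]
width: -0.2
t 1.65 pos [387.13  240.317 302.592] world d [ 55.87  -98.117  -2.592] tool d [  3.839 -86.991 -71.923] F [ 0.148 -0.272 -0.654] w -0.20831644639247512 axis [-0.016 -0.022 -1.   ] fromtop [-55.87   98.117 212.592]
```

```bash
python3 -m handwheel '-1 0 -30 -25 0 0 0;-1 0 -30 -25 0 0 0;-1 0 -20 -17 0 0 0;-1 0 -6 -5 0 0 0;-1 0 0 0 0 0 0'; python3 - <<'E'
from h import *
import cv2
go('salt',150)
for n in("scene","top"): cv2.imwrite(f"pics/{n}1.png",get_image(n))
P=ctrl.read_state()['eef_pos']; M=R.from_euler('xyz',ctrl.read_state()['tool_rot']).as_matrix()
for n in("scene","top"):
    C=camera_params(n);A=R.from_euler('xyz',C['orientation']).as_matrix()
    for k in(0,8,21):
        c=A.T@(P+k*M[:,0]-C['eye']);print(n,k,C['cx']-C['fx']*c[0]/c[2],C['cy']+C['fy']*c[1]/c[2])
s=cv2.imread("pics/scene1.png")
c=A
C=camera_params('scene');A=R.from_euler('xyz',C['orientation']).as_matrix();c=A.T@(P-C['eye']);u=int(C['cx']-C['fx']*c[0]/c[2]);v=int(C['cy']+C['fy']*c[1]/c[2])
print(u-30,v-30);cv2.imwrite("pics/tip1.png",cv2.resize(s[v-30:v+30,u-30:u+30],(600,600),interpolation=cv2.INTER_CUBIC))
E
```

```text
clock: 2.15
eef_pos: [441.5, 133.8, 299.4]
tool_rot: [2.774, 1.535, -2.307]
force: [-0.5, 0.5, -0.2]
width: 0.2
t 2.15 pos [441.497 133.842 299.355] world d [   1.503    8.358 -149.355] tool d [148.999  -0.325  13.348] F [-0.549  0.464 -0.194] w 0.1858317483135557 axis [-0.024 -0.027 -0.999] fromtop [ -1.503  -8.358 209.355]
scene 0 218.6304611975206 134.01020572277338
scene 8 218.96516562459843 136.80703684963513
scene 21 219.5011999736423 141.28620542700315
top 0 223.49316581543803 229.8020156706656
top 8 223.98982771517774 230.18858230133756
top 21 224.7800568540054 230.80364098777096
188 104
```

View pics/tip1.png

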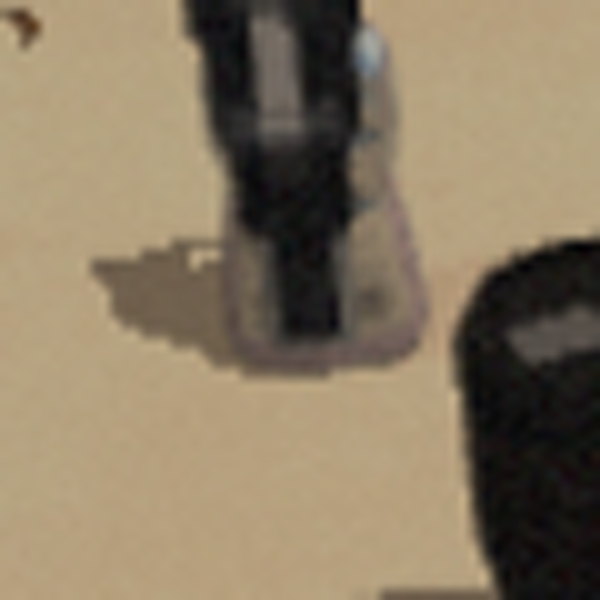

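View pics/scene1.png

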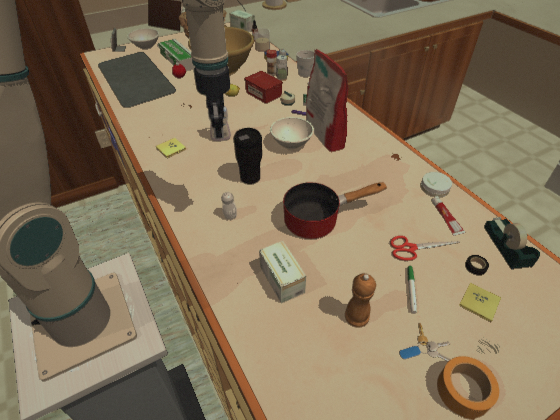

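The shut fingertip ends at scene (219,137.8). The projection 8 mm ahead of the TCP gives (219,136.8), so the 8 mm offset holds when shut. I'll straighten the small tilt while descending.

```bash
cat >>h.py <<'E'
def lev():
    M=R.from_euler('xyz',ctrl.read_state()['tool_rot']).as_matrix()
    print('level rotvec tool',M.T@np.cross(M[:,0],[0,0,-1]))
E
python3 -c "
from h import *
lev();go('salt',128)"
```

```text
level rotvec tool [ 2.58326417e-20 -3.30023487e-02 -1.33669476e-02]
t 2.25 pos [440.889 135.515 299.492] world d [   2.111    6.685 -171.492] tool d [171.158  -1.878  12.654] F [-0.207 -1.149 -0.408] w 0.14920974775808457 axis [-0.024 -0.026 -0.999] fromtop [ -2.111  -6.685 209.492]
```

```bash
python3 -m handwheel '-1 0 0 0 0 -0.033 -0.013;-1 30 0 0 0 0 0;-1 30 0 0 0 0 0;-1 20 0 0 0 0 0;-1 0 0 0 0 0 0'; python3 -c "
from h import *
lev();go('salt',128)"
```

```text
clock: 2.75
eef_pos: [437.8, 146.2, 217.4]
tool_rot: [0.205, 1.564, 1.427]
force: [0.9, -1.0, 0.3]
width: 0.0
level rotvec tool [-3.07706046e-22  6.74738233e-03 -1.40249976e-03]
t 2.75 pos [437.817 146.181 217.403] world d [  5.183  -3.981 -89.403] tool d [89.379 -6.357 -2.572] F [ 0.936 -1.042  0.272] w 0.033311975028582894 axis [ 0.001  0.007 -1.   ] fromtop [ -5.183   3.981 127.403]
```

```bash
python3 -m handwheel '-1 20 -3 -1 0 0.006 -0.001;-1 25 -2 -1 0 0 0;-1 20 -1 -1 0 0 0;-1 12 0 0 0 0 0;-1 0 0 0 0 0 0'; python3 -c "
from h import *
lev();go('salt',128)"
```

```text
clock: 3.25
eef_pos: [443.2, 150.4, 141.8]
tool_rot: [-0.221, 1.563, 1.013]
force: [-0.8, -0.3, 1.4]
width: 0.3
level rotvec tool [-1.52244299e-22  8.00695225e-03  1.80040588e-03]
t 3.25 pos [443.233 150.405 141.751] world d [ -0.233  -8.205 -13.751] tool d [13.692 -2.468 -7.931] F [-0.803 -0.346  1.383] w 0.2569406654777948 axis [ 0.004  0.007 -1.   ] fromtop [ 0.233  8.205 51.751]
```

```bash
python3 -m handwheel '-1 4 -2 -8 0 0.008 0;-1 4 0 0 0 0 0;-1 0 0 0 0 0 0;-1 0 0 0 0 0 0'; python3 -c "
from h import *
lev();go('salt',128)"
```

```text
clock: 3.65
eef_pos: [443.9, 144.0, 136.1]
tool_rot: [-1.003, 1.565, 0.234]
force: [-0.3, -1.4, -0.6]
width: 0.0
level rotvec tool [4.91486002e-23 3.27667666e-03 5.13893561e-03]
t 3.65 pos [443.895 144.032 136.089] world d [-0.895 -1.832 -8.089] tool d [ 8.081  0.286 -2.051] F [-0.292 -1.356 -0.605] w 0.027435217018967256 axis [ 0.006  0.001 -1.   ] fromtop [ 0.895  1.832 46.089]
```

```bash
python3 -m handwheel '-1 7 0 -2 0 0.003 0.005;-1 2 0 0 0 0 0;-1 0 0 0 0 0 0;-1 0 0 0 0 0 0'; python3 -c "
from h import *
lev();go('salt',128);ctrl.read_state();go('salt',128)"
```

```text
clock: 4.05
eef_pos: [443.8, 142.1, 127.0]
tool_rot: [-0.623, 1.569, 0.614]
force: [0.3, 0.1, 0.1]
width: -0.2
level rotvec tool [4.94923025e-23 1.06555717e-03 7.65290456e-04]
t 4.05 pos [443.757 142.132 126.999] world d [-0.757  0.068  1.001] tool d [-1.002  0.736 -0.183] F [0.332 0.095 0.111] w -0.23694014573176633 axis [ 0.001  0.001 -1.   ] fromtop [ 0.757 -0.068 36.999]
t 4.05 pos [443.757 142.132 126.999] world d [-0.757  0.068  1.001] tool d [-1.002  0.736 -0.183] F [0.332 0.095 0.111] w -0.23694014573176633 axis [ 0.001  0.001 -1.   ] fromtop [ 0.757 -0.068 36.999]
```

Fingertips are 29 mm above the salt top and within 1 mm sideways. I'll hold here for about 3 s.

```bash
for i in 1 ; do python3 -m handwheel '-1 0 0 0 0 0 0;-1 0 0 0 0 0 0;-1 0 0 0 0 0 0;-1 0 0 0 0 0 0;-1 0 0 0 0 0 0;-1 0 0 0 0 0 0;-1 0 0 0 0 0 0;-1 0 0 0 0 0 0;-1 0 0 0 0 0 0;-1 0 0 0 0 0 0'; done
python3 -m handwheel '-1 0 0 0 0 0 0;-1 0 0 0 0 0 0;-1 0 0 0 0 0 0;-1 0 0 0 0 0 0;-1 0 0 0 0 0 0;-1 0 0 0 0 0 0;-1 0 0 0 0 0 0;-1 0 0 0 0 0 0;-1 0 0 0 0 0 0;-1 0 0 0 0 0 0'
python3 - <<'E'
from h import *
import cv2
s=get_image('scene');cv2.imwrite('pics/salt_point.png',np.hstack([cv2.resize(s[130:230,180:280],(400,400)),cv2.resize(get_image('top')[190:290,180:280],(400,400))]))
go('salt',128)
E
```

```text
clock: 5.05
eef_pos: [443.9, 142.2, 127.2]
tool_rot: [-0.66, 1.569, 0.576]
force: [0.6, -0.6, -0.3]
width: 0.0
clock: 6.05
eef_pos: [443.9, 142.2, 127.2]
tool_rot: [-0.652, 1.569, 0.585]
force: [-0.2, -0.2, 0.7]
width: 0.0
t 6.15 pos [443.844 142.228 127.159] world d [-0.844 -0.028  0.841] tool d [-0.843  0.788 -0.303] F [-0.41  -0.699 -0.025] w -0.1408577336955231 axis [ 0.001  0.001 -1.   ] fromtop [ 0.844  0.028 37.159]
```

View pics/salt_point.png

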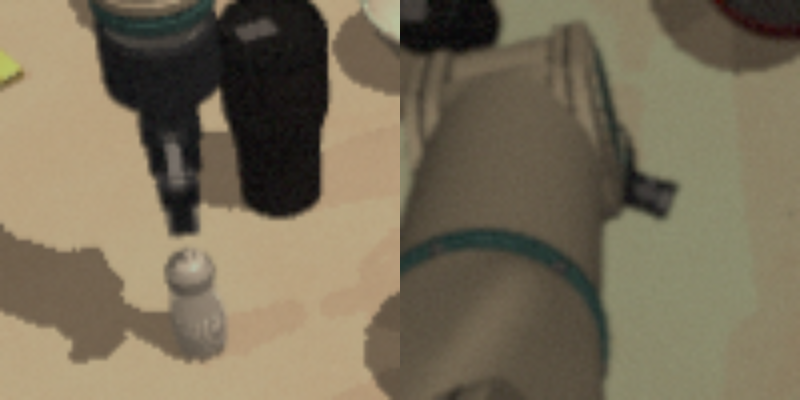

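The fingertip (scene ~(225,188)) sits straight above the shaker, clear of both the shaker and the cup. After a short extra hold I'll lift.

```bash
python3 -m handwheel '-1 0 0 0 0 0 0;-1 0 0 0 0 0 0;-1 0 0 0 0 0 0;-1 0 0 0 0 0 0;-1 -20 0 0 0 0 0;-1 -35 0 0 0 0 0;-1 -35 0 0 0 0 0;-1 -35 0 0 0 0 0;-1 -35 0 0 0 0 0;-1 -20 0 0 0 0 0'
python3 -c "
from h import *
lev();go('mill',310)"
```

```text
clock: 7.15
eef_pos: [441.3, 141.1, 310.8]
tool_rot: [2.248, 1.563, -2.799]
force: [0.4, -0.1, -0.7]
width: 0.2
level rotvec tool [ 1.34609401e-21 -4.71267071e-03 -5.85780277e-03]
t 7.15 pos [441.323 141.15  310.837] world d [ 125.277 -450.45    -0.837] tool d [   1.088 -266.301 -384.295] F [ 0.361 -0.074 -0.672] w 0.1532251720468453 axis [-0.007 -0.003 -1.   ] fromtop [-125.277  450.45   140.837]
```

```bash
python3 -m handwheel '-1 0 -12 -18 0 -0.005 -0.006;-1 0 -22 -32 0 0 0;-1 0 -22 -32 0 0 0;-1 0 -22 -32 0 0 0;-1 0 -22 -32 0 0 0;-1 0 -22 -32 0 0 0;-1 0 -22 -32 0 0 0'
python3 -c "
from h import *
lev();go('mill',310)"
```

```text
clock: 7.85
eef_pos: [512.9, -104.3, 314.8]
tool_rot: [-0.579, 1.558, 0.673]
force: [-0.3, 0.7, 0.9]
width: 0.1
level rotvec tool [-1.72136506e-21  1.06333331e-02  6.95077801e-03]
t 7.85 pos [ 512.932 -104.32   314.824] world d [  53.668 -204.98    -4.824] tool d [   3.733 -115.142 -177.901] F [-0.271  0.664  0.948] w 0.055178879747131274 axis [ 0.01   0.008 -1.   ] fromtop [-53.668 204.98  144.824]
```

```bash
python3 -m handwheel '-1 0 -20 -32 0 0.01 0.007;-1 0 -20 -32 0 0 0;-1 0 -20 -32 0 0 0;-1 0 -20 -32 0 0 0;-1 0 -14 -20 0 0 0;-1 0 0 0 0 0 0;-1 0 0 0 0 0 0'
python3 -c "
from h import *
lev();go('mill',208)"
```

```text
clock: 8.55
eef_pos: [554.6, -288.1, 312.5]
tool_rot: [2.398, 1.567, -2.642]
force: [-0.3, 1.2, -0.3]
width: 0.4
level rotvec tool [ 8.36049392e-23 -2.73686743e-03 -2.51794048e-03]
t 8.55 pos [ 554.648 -288.106  312.509] world d [  11.952  -21.194 -104.509] tool d [104.507 -18.393 -15.942] F [-0.318  1.247 -0.276] w 0.3713517822241067 axis [-0.003 -0.002 -1.   ] fromtop [-11.952  21.194 142.509]
```

```bash
python3 -m handwheel '-1 0 -12 -10 0 -0.003 -0.003;-1 0 -6 -6 0 0 0;-1 20 0 0 0 0 0;-1 25 0 0 0 0 0;-1 20 0 0 0 0 0;-1 0 0 0 0 0 0;-1 0 0 0 0 0 0'
python3 -c "
from h import *
lev();go('mill',208)"
```

```text
clock: 9.25
eef_pos: [568.2, -300.8, 247.2]
tool_rot: [0.018, 1.565, 1.271]
force: [-0.5, 0.4, 0.5]
width: -0.2
level rotvec tool [ 8.07426940e-22  5.63893957e-03 -1.02620985e-04]
t 9.25 pos [ 568.228 -300.804  247.199] world d [ -1.628  -8.496 -39.199] tool d [39.149 -1.114 -8.8  ] F [-0.492  0.361  0.526] w -0.23092060462437577 axis [ 0.002  0.005 -1.   ] fromtop [ 1.628  8.496 77.199]
```

```bash
python3 -m handwheel '-1 0 -1 -9 0 0.006 0;-1 15 0 0 0 0 0;-1 15 0 0 0 0 0;-1 0 0 0 0 0 0;-1 0 0 0 0 0 0'
python3 -c "
from h import *
lev();go('mill',208)"
```

```text
clock: 9.75
eef_pos: [569.1, -313.0, 223.4]
tool_rot: [-1.927, 1.56, -0.673]
force: [0.5, -0.1, 0.6]
width: -0.2
level rotvec tool [ 2.14337668e-21 -3.88760566e-03  1.04466468e-02]
t 9.75 pos [ 569.125 -312.95   223.354] world d [ -2.525   3.65  -15.354] tool d [15.306  3.697  2.742] F [ 0.527 -0.051  0.605] w -0.16047688619785042 axis [ 0.009 -0.007 -1.   ] fromtop [ 2.525 -3.65  53.354]
```

```bash
python3 -m handwheel '-1 6 4 3 0 -0.004 0.01;-1 8 0 0 0 0 0;-1 0 0 0 0 0 0;-1 0 0 0 0 0 0'
python3 -c "
from h import *
lev();go('mill',208)"
```

```text
clock: 10.15
eef_pos: [567.2, -309.6, 211.0]
tool_rot: [-1.683, 1.567, -0.429]
force: [-0.7, -0.4, -0.4]
width: -0.5
level rotvec tool [ 1.91000893e-22 -4.30728750e-04  3.81290003e-03]
t 10.15 pos [ 567.192 -309.594  211.022] world d [-0.592  0.294 -3.022] tool d [3.019 0.666 0.096] F [-0.686 -0.352 -0.39 ] w -0.515539485392154 axis [ 0.003 -0.002 -1.   ] fromtop [ 0.592 -0.294 41.022]
```

```bash
python3 -m handwheel '-1 3 0.5 0 0 0 0.003;-1 0 0 0 0 0 0;-1 0 0 0 0 0 0;-1 0 0 0 0 0 0;-1 0 0 0 0 0 0;-1 0 0 0 0 0 0;-1 0 0 0 0 0 0;-1 0 0 0 0 0 0;-1 0 0 0 0 0 0;-1 0 0 0 0 0 0'
python3 -m handwheel '-1 0 0 0 0 0 0;-1 0 0 0 0 0 0;-1 0 0 0 0 0 0;-1 0 0 0 0 0 0;-1 0 0 0 0 0 0;-1 0 0 0 0 0 0;-1 0 0 0 0 0 0;-1 0 0 0 0 0 0;-1 0 0 0 0 0 0;-1 0 0 0 0 0 0'
python3 - <<'E'
from h import *
import cv2
s=get_image('scene');cv2.imwrite('pics/mill_point.png',np.hstack([cv2.resize(s[200:340,290:430],(400,400)),cv2.resize(get_image('top')[130:270,310:450],(400,400))]))
go('mill',208)
E
```

```text
clock: 11.15
eef_pos: [567.0, -309.6, 208.3]
tool_rot: [-1.998, 1.569, -0.744]
force: [0.7, 0.8, -0.1]
width: -0.0
clock: 12.15
eef_pos: [567.0, -309.6, 208.2]
tool_rot: [-2.029, 1.569, -0.775]
force: [0.6, -0.9, 0.1]
width: 0.1
t 12.25 pos [ 566.989 -309.603  208.271] world d [-0.389  0.303 -0.271] tool d [0.27  0.464 0.167] F [ 0.047 -0.345 -0.639] w -0.354975059918707 axis [ 0.001 -0.001 -1.   ] fromtop [ 0.389 -0.303 38.271]
```

View pics/mill_point.png

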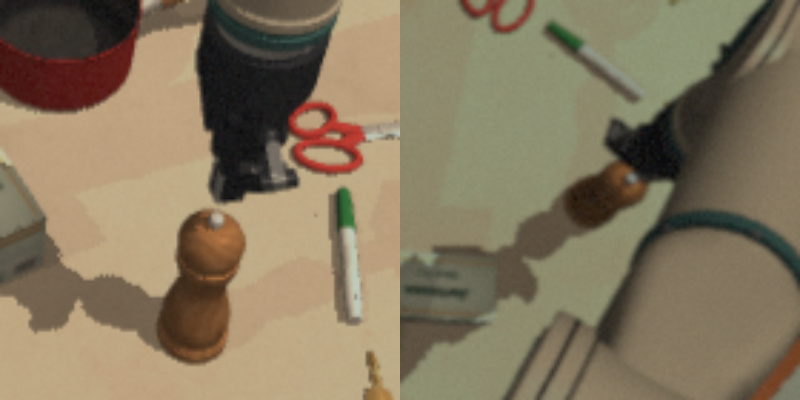

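The fingertip (scene ~(369,268)) stands just above the knob at (366,277), with nothing touched. I'll hold a little longer, then lift and go to the pan.

```bash
python3 -m handwheel '-1 0 0 0 0 0 0;-1 0 0 0 0 0 0;-1 0 0 0 0 0 0;-1 0 0 0 0 0 0;-1 0 0 0 0 0 0;-1 -20 0 0 0 0 0;-1 -30 0 0 0 0 0;-1 -30 0 0 0 0 0;-1 -20 0 0 0 0 0'
python3 -c "
from h import *
lev();go('pan',310)"
```

```text
clock: 13.15
eef_pos: [564.8, -308.2, 307.3]
tool_rot: [1.482, 1.563, 2.735]
force: [-0.2, -0.0, -0.8]
width: 0.1
level rotvec tool [-8.60940949e-22  7.04874257e-04 -7.87764559e-03]
t 13.15 pos [ 564.847 -308.178  307.281] world d [ 75.153 317.678   2.719] tool d [ -2.272  27.589 325.282] F [-0.242 -0.016 -0.809] w 0.12288533508044976 axis [-0.007  0.003 -1.   ] fromtop [ -75.153 -317.678  225.281]
```

```bash
python3 -m handwheel '-1 0 2 20 0 0 -0.008;-1 0 3 35 0 0 0;-1 0 3 38 0 0 0;-1 0 3 38 0 0 0;-1 0 3 38 0 0 0;-1 0 3 38 0 0 0;-1 0 3 38 0 0 0;-1 0 2 25 0 0 0;-1 0 0 0 0 0 0;-1 0 0 0 0 0 0'
python3 -c "
from h import *
lev();go('pan',120)"
```

```text
clock: 14.15
eef_pos: [632.2, -38.7, 311.3]
tool_rot: [-1.757, 1.56, -0.508]
force: [0.5, -0.5, 0.5]
width: -0.2
level rotvec tool [ 1.03845172e-21 -1.96803876e-03  1.04392667e-02]
t 14.15 pos [632.207 -38.656 311.268] world d [   7.793   48.156 -191.268] tool d [191.081   9.807  48.529] F [ 0.477 -0.525  0.46 ] w -0.16166353058715668 axis [ 0.009 -0.005 -1.   ] fromtop [ -7.793 -48.156 229.268]
```

```bash
python3 -m handwheel '-1 0 4 25 0 -0.002 0.01;-1 0 3 20 0 0 0;-1 0 0 3 0 0 0;-1 30 0 0 0 0 0;-1 35 0 0 0 0 0;-1 35 0 0 0 0 0;-1 20 0 0 0 0 0;-1 0 0 0 0 0 0;-1 0 0 0 0 0 0'
python3 -c "
from h import *
lev();go('pan',120)"
```

```text
clock: 15.05
eef_pos: [641.0, -12.3, 190.9]
tool_rot: [-2.396, 1.558, -1.169]
force: [0.1, -0.7, 0.4]
width: -0.3
level rotvec tool [ 5.18211048e-21 -9.71664414e-03  8.96388411e-03]
t 15.05 pos [640.988 -12.256 190.851] world d [ -0.988  21.756 -70.851] tool d [70.575  8.88  20.844] F [ 0.088 -0.735  0.411] w -0.32395249283384076 axis [ 0.005 -0.012 -1.   ] fromtop [  0.988 -21.756 108.851]
```

```bash
python3 -m handwheel '-1 0 4 10 0 -0.01 0.009;-1 0 4 12 0 0 0;-1 20 0 0 0 0 0;-1 20 0 0 0 0 0;-1 10 0 0 0 0 0;-1 0 0 0 0 0 0;-1 0 0 0 0 0 0'
python3 -c "
from h import *
lev();go('pan',120)"
```

```text
clock: 15.75
eef_pos: [647.3, 16.7, 148.6]
tool_rot: [-0.938, 1.554, 0.292]
force: [-0.5, 0.0, 1.2]
width: -0.0
level rotvec tool [-5.84156458e-21  9.72998103e-03  1.32747813e-02]
t 15.75 pos [647.262  16.74  148.606] world d [ -7.262  -7.24  -28.606] tool d [28.453  4.803 -9.529] F [-0.501  0.003  1.248] w -0.016588381869395562 axis [ 0.016  0.005 -1.   ] fromtop [ 7.262  7.24  66.606]
```

```bash
python3 -m handwheel '-1 10 5 -9 0 0.009 0.013;-1 10 0 0 0 0 0;-1 5 0 0 0 0 0;-1 0 0 0 0 0 0;-1 0 0 0 0 0 0'
python3 -c "
from h import *
lev();go('pan',120)"
```

```text
clock: 16.25
eef_pos: [640.1, 9.1, 123.4]
tool_rot: [-1.138, 1.569, 0.092]
force: [0.1, -0.7, -0.1]
width: 0.4
level rotvec tool [-1.65209787e-23  8.83288256e-04  1.90989142e-03]
t 16.25 pos [640.137   9.124 123.358] world d [-0.137  0.376 -3.358] tool d [3.358 0.261 0.305] F [ 0.144 -0.684 -0.075] w 0.3618469458625212 axis [ 0.002  0.    -1.   ] fromtop [ 0.137 -0.376 41.358]
```

```bash
python3 -m handwheel '-1 3 0.3 0.3 0 0 0.002;-1 0 0 0 0 0 0;-1 0 0 0 0 0 0;-1 0 0 0 0 0 0;-1 0 0 0 0 0 0;-1 0 0 0 0 0 0;-1 0 0 0 0 0 0;-1 0 0 0 0 0 0;-1 0 0 0 0 0 0;-1 0 0 0 0 0 0'
python3 -m handwheel '-1 0 0 0 0 0 0;-1 0 0 0 0 0 0;-1 0 0 0 0 0 0;-1 0 0 0 0 0 0;-1 0 0 0 0 0 0;-1 0 0 0 0 0 0;-1 0 0 0 0 0 0;-1 0 0 0 0 0 0;-1 0 0 0 0 0 0;-1 0 0 0 0 0 0'
python3 - <<'E'
from h import *
import cv2
s=get_image('scene');cv2.imwrite('pics/pan_point.png',np.hstack([cv2.resize(s[120:260,240:380],(400,400)),cv2.resize(get_image('top')[100:240,200:340],(400,400))]))
go('pan',120)
E
```

```text
clock: 17.25
eef_pos: [640.8, 9.7, 121.0]
tool_rot: [-0.729, 1.569, 0.501]
force: [0.2, 0.2, -0.6]
width: 0.4
clock: 18.25
eef_pos: [640.7, 9.7, 121.0]
tool_rot: [-0.713, 1.569, 0.516]
force: [-0.4, -0.9, 0.2]
width: 0.2
t 18.35 pos [640.75    9.689 121.036] world d [-0.75  -0.189 -1.036] tool d [ 1.035  0.645 -0.431] F [ 0.437 -0.082  0.188] w 0.12814687005490133 axis [ 0.002  0.001 -1.   ] fromtop [ 0.75   0.189 39.036]
```

View pics/pan_point.png

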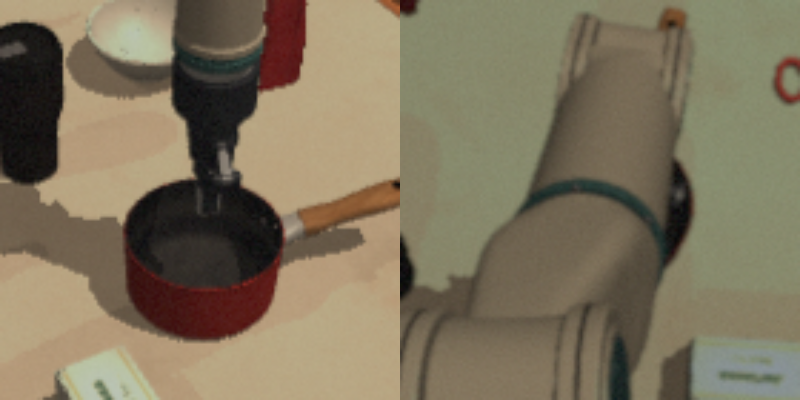

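The fingers stand over the middle of the pan mouth (scene ~(312,193)), 31 mm above the rim. I'll hold briefly, then lift well clear.

```bash
python3 -m handwheel '-1 0 0 0 0 0 0;-1 0 0 0 0 0 0;-1 0 0 0 0 0 0;-1 0 0 0 0 0 0;-1 0 0 0 0 0 0;-1 -20 0 0 0 0 0;-1 -30 0 0 0 0 0;-1 -30 0 0 0 0 0;-1 -30 0 0 0 0 0;-1 -30 0 0 0 0 0'
python3 -m handwheel '-1 -30 0 0 0 0 0;-1 -30 0 0 0 0 0;-1 -30 0 0 0 0 0;-1 -15 0 0 0 0 0;-1 0 0 0 0 0 0;-1 0 0 0 0 0 0;-1 0 0 0 0 0 0;-1 0 0 0 0 0 0'
python3 - <<'E'
from h import *
import cv2
a=get_image('scene');cv2.imwrite('pics/end.png',a)
b=cv2.imread('pics/scene0.png')
d=cv2.absdiff(a,b).max(2)
for n,(x,y) in dict(salt=(229,205),mill=(361,298),tea=(283,272)).items(): print(n,d[y-20:y+20,x-14:x+14].mean())
s=ctrl.read_state();print(s['clock'],s['eef_pos'],s['force'],abs(s['qd']).max())
E
```

```text
clock: 19.35
eef_pos: [637.0, 9.7, 260.0]
tool_rot: [1.861, 1.56, 3.091]
force: [0.9, 1.0, 0.1]
width: 0.1
clock: 20.15
eef_pos: [638.0, 9.3, 372.1]
tool_rot: [1.743, 1.565, 2.972]
force: [0.1, -0.3, -0.9]
width: -0.3
salt 25.998214285714287
mill 3.9714285714285715
tea 2.7848214285714286
20.2 [637.92973999   9.33516447 371.92698031] [-0.20653142  0.49971628 -0.40132755] 0.005764895505190913
```

View pics/end.png

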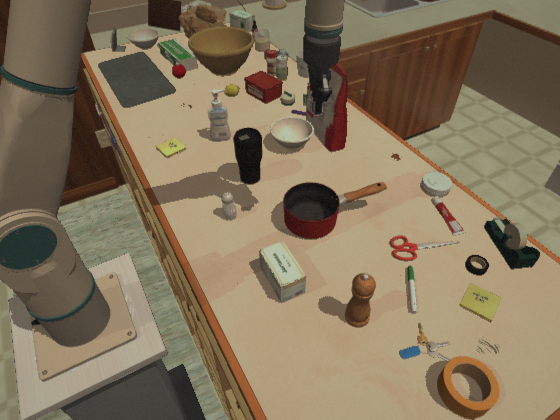

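Everything stands where it was. The salt shaker's pixel difference comes from the arm's shadow falling on it, and it is still at (229,205). The fingertips are at z≈364 mm.

```bash
python3 -c "
from cell import ctrl
print(ctrl.finish_job())"
```

```text
the job is handed in; nothing more can be done
None
```

I pointed at the salt shaker, the pepper mill and the red saucepan in that order, with the fingers shut, and held over each for about 2.4 s or more. The job is handed in at about 20 s.

| Target | Fingertip height above its top | Sideways offset |
|---|---|---|
| Salt shaker | about 29 mm | under 1 mm |
| Pepper mill | about 30 mm | under 1 mm |
| Saucepan (above rim) | about 31 mm | under 1 mm |

- **Passing over:** I travelled between targets with the fingertips about 300 mm up and did not stop over the black cup or the tea carton.
- **Finish:** the hand ended with the fingertips at about 364 mm, roughly 194 mm above the mill, the tallest of the three.
- **Last checks:** the force readings I printed stayed within noise, under 2 N, and in the last picture every object stood where it started.
- **One check that disagreed:** the before-and-after picture comparison flagged a difference at the salt shaker. I put it down to the arm's shadow, since the shaker shows at the same pixel position.
- **Measurement accuracy:** the two camera views agreed to about 2 mm for the salt and mill tops and about 3 mm for the pan centre, so the offsets above carry that uncertainty.

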